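# Seal the ink jar and hold the mixer on its third step

## Task

The jar of ink clamped in the bench mixer has a loose lid: first screw it fully home, clockwise seen from above, so that the orange mark on the lid stands over the one on the clamp. Then turn the mixer's spring-return dial clockwise past its first two clicks to the third, orange step, hold it there against its spring for at least two seconds, and finish while still holding it there. Do not run the mixer while the lid is loose, and leave the paint bottle, the yellow jar and the brush where they are.

Things in the scene. Friction and masses are not known exactly. Their poses are not given: they have to be found in the camera images.
- mixer: Bench jar mixer, fixed: grey box 136 (x) by 264 (y) by 52 mm high, black top. Origin: centre of its underside, on the table; x to its back, y to its left, z up. On top, 65 mm left of centre (y = +65 mm), a rubber clamp cup (68 mm across, rim 78 mm above the table) grips a jar; 65 mm right (y = -65 mm) is the dial.
- lid_top (a point): Centre of the top of the jar's white screw lid, 111 mm above the table. Lid: 54 mm across, 14 mm high (97 to 111 mm up); it turns about the vertical without rising. Below it the fixed jar is 52 mm across: grip only the lid. The frame turns with the lid; at lid 0 it has the mixer's axes. Orange mark on the lid's -x side, matching mark on the cup's -x (front) side.
- jar_lid (a joint): Turn of the lid in rad: 0 = screwed fully home (marks aligned, hard stop), grows as it is unscrewed, counterclockwise from above. It starts 0.7 to 1.3 rad loose and moves with light friction (0.02 Nm, more when turned fast).
- dial_grip (a point): On the dial's vertical axis, top of its black grip bar, 87 mm above the table. Bar: 14 mm wide, 52 long, 25 high, on a round skirt 60 mm across (its top 62 mm up). The frame turns with the dial and has the mixer's axes at rest; the bar's pointer end (white line) lies 0.6 rad counterclockwise from its +x: 0.6 rad left of the mixer's +x at rest, 0.6 rad right of it on the third step.
- dial (a joint): Turn of the dial in rad, clockwise from above: 0 = rest (off), clicks at 0.4 and 0.8, third (orange) step at 1.2, hard stop at 1.3. A spring of 0.06 Nm at rest to 0.10 Nm at the third step turns it back to 0 when let go anywhere; the clicks add or take up to 0.03 Nm.
- paint_bottle: Bystander: white squeeze bottle with a black cap, 67 mm across, 142 mm high, standing loose behind the mixer. Origin: centre of its underside.
- yellow_jar: Bystander: small jar of yellow ink with a black lid, 55 mm across, 55 mm high, standing loose behind the mixer. Origin: centre of its underside.
- brush: Bystander: flat paint brush with blue handle and green tip, 31 by 178 by 12 mm, lying loose in front of the mixer, along its own y. Origin: centre of its underside.

How it is judged (in metres and radians):
On the way, in this order (a step that is already met when the one before it is completed fails the run):
1. the jar's lid is screwed home (value of joint jar_lid below 0.15 rad), for 0.2 s.
2. the dial is held on its third step for two seconds (value of joint dial above 1.06 rad and contact force between the fingers and mixer above 0.5 N), for 2 s.
At the end, for the whole second after the job is handed in: the lid is within 0.15 rad of fully home; the fingers still hold the dial on its third step (beyond 1.06 rad, pushing with more than 0.5 N); bottle and yellow jar upright and they and the brush within 30 mm of where they were (all of step 2 and value of joint jar_lid below 0.15 rad and distance of each of paint_bottle, yellow_jar, brush from where it was at the start of the episode below 0.03 m and angle between each of paint_bottle, yellow_jar's own z axis and vertical below 0.3 rad); the arm keeps its last pose, push and grip.
It fails at once if the mixer dial is turned past its first click while the lid is loose (value of joint dial above 0.5 rad and value of joint jar_lid above 0.25 rad).
It fails at once if the paint bottle, yellow jar or brush is pushed away or tipped (distance of any of paint_bottle, yellow_jar, brush from where it was at the start of the episode above 0.03 m or angle between any of paint_bottle, yellow_jar's own z axis and vertical above 0.5 rad).
It also fails if it takes over 48 s, if anything falls off the work surface, if the arm or the gripper's body presses on something with over 40 N, if the wrist force passes 120 N, or if a joint passes its speed limit or range.

## Robot

A 6-joint arm with a two-finger parallel gripper is mounted at the origin on the work surface; the furniture and walls round the work are solid. World frame = base frame: x ahead of the robot, y to its left, z up, the work surface at z = 0. Lengths are in mm, angles in rad, forces in N, time in s.
With the tool pointing down it reaches from about 350 to 925 mm from the base axis. Payload 6.4 kg.
Tool frame: the origin (TCP) lies on the centre line of the jaws, within the pads' length; the fingertips stand 17 mm ahead of it and the grasp point (between the pads) lies 2 mm behind it (manip.tcp_to_tips is the distance from the TCP to the fingertips, in mm); z points along the fingers, y is the line along which they close (so a half turn about z gives the same grasp; the last joint's range is limited). The gripper opens to 85 mm and grips with 20 to 120 N. Pads are 22 mm wide; open, the fingers measure 114 mm over their backs; the gripper's body (76 mm by 85 mm) begins 54 mm behind the grasp point. The pads swing forward as they close: fully open they stand 13 mm farther back than shut.
Start: joints at [-1.335, 0.245, 1.558, -0, 1.339, -0.174], TCP at [258.983, -596.19, 248.29] pointing down, gripper open.
Joint ranges: [-3.13, 3.13], [-1.02, 2.26], [0.13, 2.54], [-0.95, 4.09], [0.21, 2.88], [-2.74, 2.74]. Speed limits (rad/s): [2.57, 2.57, 3.14, 3.14, 3.14, 3.14].

## Interface

Orientations are given as a unit quaternion [x, y, z, w].
In Python, from rig import manip, cams, finder gives the robot as it stands. The module is installed in compiled form; this text tells all that it offers.
- The arm moves only by the tool step_arm, never from a script. Its argument "plan" is a list of rows, each an object of numbers: "tx", "ty", "tz": the shift along the world's x, y, z in mm; "spin": the turn about the world's z in rad. In form: [{"tx": .., "ty": .., "tz": .., "spin": ..}, ...]. A call has exactly 8 rows; each row is the pose to reach, as a shift and turn from the pose commanded when the call began; what a row does not reach only later rows make up. A row lasts 1/10 s, in which the tool goes at most 50 mm and 8.59 degrees, less where a joint would pass 70% of its speed; a pose out of reach is approached as far as the arm can. A call with a gripper value outside its range is refused whole. "hand" is the finger opening in mm, from 0 to 85.4, set as the call begins (left out, the last holds). The fingers move at their own pace and stop on an object; "newtons" is the grip in N (left out, the last holds). Time passes only in rows, so rows that repeat a pose let the fingers close, or fill a call up. It gives the time, the measured TCP pose, the force, the opening and the grip force at its end, in the units of the state.
- manip.sense(): the state, without advancing time (a new reading comes with each control period).
- cams.capture(name): name is "scene" or "top" or "wrist"; returns a dict with "pixels" (480x640x3 uint8, red, green, blue), "intrinsics" (3x3 intrinsics, pixels), "xyz" and "attitude" of the camera in the world; the wrist camera has in their place "mount" (4x4, takes a point from camera to tool coordinates, whose origin is the TCP and whose axes are the flange's). Camera axes: x right, y up, looking along -z (the intrinsics and any distortion apply to the point x, -y, -z); pixel columns grow to the right and rows downward; lengths in mm; the calibration is good to about 2 mm. A picture is of the moment at which its call begins: read the wrist's pose just before it. There is no depth.
- manip.close_job(): hands the job in; it is judged then, once.
Trained networks look in a picture, given as the dict that the camera call returned (one of the last four; its "shot" number tells which), for a name from the list of things; names that differ only in an ending like _2 or _b are one class to them, and where a whole thing is asked for, a point or a joint stands for the part that bears it (a point fixed in the world has none). Each returns a list of dicts, best first, with "score" (0 to 1); they miss things now and then, are a little off and sometimes report something else, mostly with a low value. They report only what shows in the picture. A call takes as long as a camera call.
- finder.search_frame(label, picture): "location" ([x, y, z] in mm, in the coordinates of the camera as it stood for that picture, good to about 4 mm: the middle of the surface that is visible of it).
- finder.masks_of(label, picture): "mask" (480x640 bool, what is visible of it).
- finder.pinpoint(label, picture): "location" ([x, y, z] in mm, in the coordinates of the camera as it stood for that picture, good to about 4 mm: a listed point, or the origin of a listed thing).
The state is a dict: "clock": time; "joints": joint angles; "joint_velocities": joint speeds; "effort": joint torques, N m; "tcp_pos": TCP position; "eef_rot": TCP orientation; "ft_force": force on the tool from outside, world axes, zero at the start; "moment": the same for the moment, N m; "width": opening from 0.0 (shut) to 1.0 (fully open); "grip_force": force on a finger pad.
Only numpy, scipy, OpenCV 4.12 (cv2) and the standard library are available. Lean on these libraries where they do the work, as an engineer would, in place of code of your own. Each camera call takes 0.05 s, during which the arm holds its last target. There are 200 camera calls.

## Working session

There is one attempt and no reset: what is moved stays moved. The work goes in short steps, Python scripts to look and compute and a tool call to move; the robot and the scene stay as the last step left them, time stands still between calls to the robot, and variables do not carry over. Pictures are saved under pics/ and viewed, at most 10 in all, crops included, and the job is handed in when it is done.

Besides the shell and the picture viewer there is one more tool, called as a command line: name --argument value ..., lists and objects as JSON in quotes. step_arm: Moves the arm, as the interface text tells. Its arguments: {"type":"object","properties":{"plan":{"type":"array"},"hand":{"type":"number"},"newtons":{"type":"number"}},"required":["plan"]}

```bash
mkdir -p pics; cat > h.py <<'E'
import numpy as np, cv2
from rig import manip, cams, finder
from scipy.spatial.transform import Rotation as R
def pose(p, st=None):
    if 'mount' in p:
        T=np.eye(4);T[:3,:3]=R.from_quat(st['eef_rot']).as_matrix();T[:3,3]=st['tcp_pos'];return T@np.array(p['mount'])
    T=np.eye(4);a=np.array(p['attitude'],float)
    T[:3,:3]=a if a.shape==(3,3) else R.from_quat(a).as_matrix();T[:3,3]=p['xyz'];return T
def world(T,l): return T[:3,:3]@np.array(l)+T[:3,3]
def proj(T,K,X):
    c=T[:3,:3].T@(np.array(X)-T[:3,3]);u=np.array(K)@[c[0],-c[1],-c[2]];return u[:2]/u[2]
def onz(T,K,uv,z):
    d=np.linalg.inv(K)@[uv[0],uv[1],1];d=T[:3,:3]@[d[0],-d[1],-d[2]];return T[:3,3]+d*(z-T[2,3])/d[2]
def save(p,n): cv2.imwrite('pics/'+n,p['pixels'][:,:,::-1])
E
python3 - <<'E'
from h import *
s=manip.sense();print(s)
for c in ['top','scene']:
    p=cams.capture(c);save(p,c+'1.png');T=pose(p);print(c,{k:v for k,v in p.items() if k!='pixels'})
    for l in ['mixer','lid_top','dial_grip','paint_bottle','yellow_jar','brush']:
        for d in finder.pinpoint(l,p)[:2]: print(l,d['score'],world(T,d['location']).round(1),proj(T,p['intrinsics'],world(T,d['location'])).round())
E
```

```text
{'clock': 0.0, 'joints': array([-1.33507318e+00,  2.45797537e-01,  1.55902310e+00, -2.84457862e-05,
        1.33870334e+00, -1.74103760e-01]), 'joint_velocities': array([-3.00998640e-04, -7.89034267e-04,  1.43565682e-03,  2.33072185e-04,
        3.16511074e-05, -1.43786610e-03]), 'effort': array([-4.73235050e-04, -4.29501843e+01, -3.26127434e+01, -1.29394593e-04,
        5.32793274e-03, -3.04093544e-05]), 'tcp_pos': array([ 258.86418782, -595.65110731,  247.18598493]), 'eef_rot': array([ 9.79077474e-01,  2.03485545e-01, -4.35788244e-05, -9.64776747e-04]), 'ft_force': array([-0.52055102, -0.25925191, -1.06501903]), 'moment': array([-0.0008587 ,  0.05637752, -0.02439418]), 'grip_force': 0.0, 'width': 1.001723228058744}
top {'intrinsics': array([[473.57595196,   0.        , 318.73569431],
       [  0.        , 473.57595196, 240.56125341],
       [  0.        ,   0.        ,   1.        ]]), 'xyz': array([364.44291786,   2.06270073, 940.61012512]), 'attitude': array([-0.07572665,  0.07801   ,  0.71924814, -0.68619387]), 'shot': 1}
lid_top 0.71 [535.2 107.8 107.5] [256. 251.]
dial_grip 0.91 [568.1 -11.5  84.8] [322. 233.]
paint_bottle 0.67 [672.2 151.2   2.9] [241. 197.]
paint_bottle 0.25 [436.7  15.2  -0.5] [311. 308.]
yellow_jar 0.83 [703.6  52.9  -2. ] [288. 181.]
brush 0.6 [433.1  15.6   2.6] [311. 310.]
scene {'intrinsics': array([[564.64769833,   0.        , 314.8445923 ],
       [  0.        , 564.64769833, 244.90134272],
       [  0.        ,   0.        ,   1.        ]]), 'xyz': array([168.24361292, 657.40654412, 678.04794725]), 'attitude': array([-0.11359711,  0.42620128,  0.86793036, -0.22835292]), 'shot': 2}
mixer 0.78 [5.522e+02 4.850e+01 3.000e-01] [296. 301.]
lid_top 0.69 [533.9 113.2 114.4] [283. 276.]
dial_grip 0.92 [565.8 -10.9  87.5] [306. 241.]
paint_bottle 0.58 [667.4 150.8   4.1] [207. 312.]
yellow_jar 0.84 [705.9  55.9  -2.3] [223. 276.]
brush 0.84 [433.2  16.    3.2] [367. 312.]
```

```bash
python3 - <<'E'
import cv2
a=cv2.imread('pics/top1.png')[130:340,190:410];b=cv2.imread('pics/scene1.png')[200:360,190:410]
cv2.imwrite('pics/t2.png',cv2.resize(a,None,fx=2.8,fy=2.8,interpolation=2));cv2.imwrite('pics/s2.png',cv2.resize(b,None,fx=3.5,fy=3.5,interpolation=2))
E
```

```text
(no output)
```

View pics/t2.png

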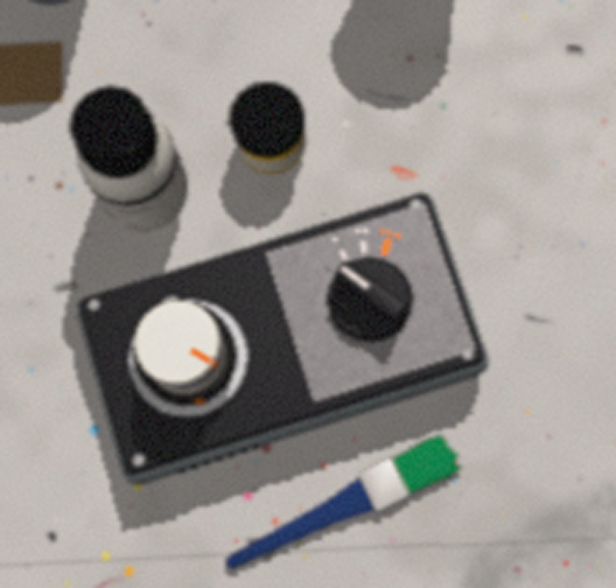

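View pics/s2.png

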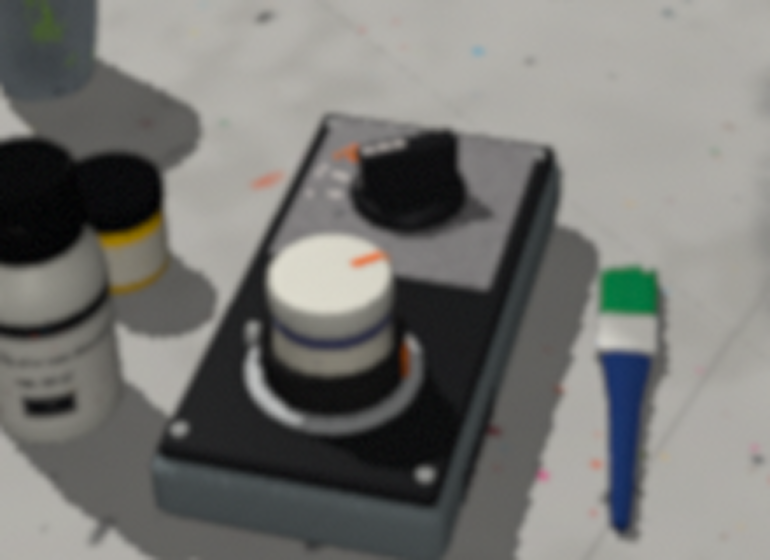

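The pictures show the lid at crop (178,340) with its mark to the lower right, the cup's mark at (200,400), and the dial pointer at upper left. The mixer is yawed about 0.26 rad and the brush lies in front. Next I'll measure the yaw and mark angle and check the transit path.

```bash
python3 - <<'E'
from h import *
print(manip.tcp_to_tips)
r={}
for c in ['top','scene']:
    p=cams.capture(c);T=pose(p);K=p['intrinsics'];im=cv2.cvtColor(p['pixels'],cv2.COLOR_RGB2HSV)
    m=finder.masks_of('mixer',p)
    if m: print('mixer mask',m[0]['score'],m[0]['mask'].sum())
    for l in ['lid_top','jar_lid','dial_grip']:
        for d in finder.pinpoint(l,p)[:1]: print(c,l,world(T,d['location']).round(1))
    # white lid top
    lid=finder.masks_of('jar_lid',p)
    if lid:
        k=lid[0]['mask'];ys,xs=np.nonzero(k);print('lid mask',lid[0]['score'],xs.min(),xs.max(),ys.min(),ys.max())
    o=((im[:,:,0]<18)&(im[:,:,1]>120)&(im[:,:,2]>120)).astype(np.uint8)
    n,_,st,ce=cv2.connectedComponentsWithStats(o)
    for i in range(1,n):
        if st[i,4]>5 and 190<ce[i,0]<410 and 130<ce[i,1]<360: print(c,st[i],ce[i].round(1),'z111',onz(T,K,ce[i],111)[:2].round(1),'z78',onz(T,K,ce[i],78)[:2].round(1),'z52',onz(T,K,ce[i],52)[:2].round(1))
    if c=='top':
        for q in [(80,300),(428,193),(488,362),(128,480)]: print('corner',onz(T,K,np.array(q)/2.8+[190,130],52)[:2].round(1))
E
```

```text
17.0
mixer mask 0.66 9238
top lid_top [534.6 111.9 108.3]Traceback (most recent call last):
  File "<stdin>", line 9, in <module>
ValueError: it knows: brush, dial_grip, lid_top, mixer, paint_bottle, yellow_jar
```

View pics/top1.png

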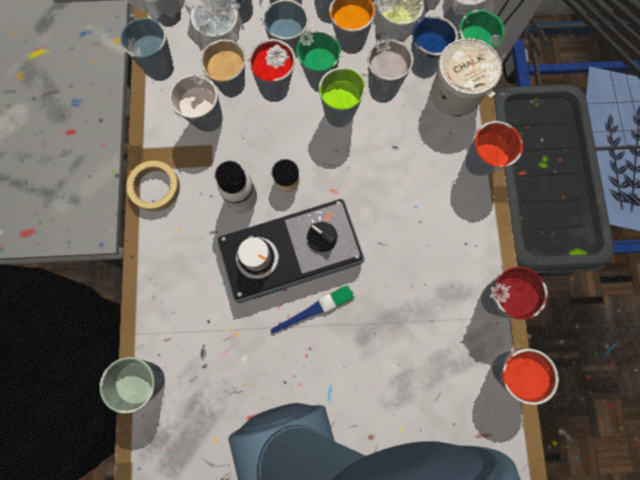

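The full view shows cups along the right edge, at (505,145), (520,290) and (530,375). They're about 120 mm tall, so the transit at z above 250 clears them.

```bash
python3 - <<'E'
from h import *
for c in ['top','scene']:
    p=cams.capture(c);T=pose(p);K=p['intrinsics'];im=cv2.cvtColor(p['pixels'],cv2.COLOR_RGB2HSV)
    for l in ['lid_top','dial_grip']:
        for d in finder.pinpoint(l,p)[:1]: print(c,l,world(T,d['location']).round(1))
    o=((im[:,:,0]<18)&(im[:,:,1]>120)&(im[:,:,2]>120)).astype(np.uint8)
    n,_,st,ce=cv2.connectedComponentsWithStats(o)
    for i in range(1,n):
        if st[i,4]>5 and 190<ce[i,0]<410 and 200<ce[i,1]<360: print(c,st[i],ce[i].round(1),'z111',onz(T,K,ce[i],111)[:2].round(1),'z78',onz(T,K,ce[i],78)[:2].round(1))
    if c=='top':
        for q in [(80,300),(428,193),(488,362),(128,480)]: print('corner',onz(T,K,np.array(q)/2.8+[190,130],52)[:2].round(1))
        w=((im[:,:,1]<45)&(im[:,:,2]>200)).astype(np.uint8)
        n,_,st,ce=cv2.connectedComponentsWithStats(w)
        for i in range(1,n):
            if st[i,4]>100 and 220<ce[i,0]<300 and 220<ce[i,1]<290: print('white',st[i],ce[i],onz(T,K,(st[i,:2]+st[i,2:4]/2-.5),111))
E
```

```text
top lid_top [535.9 111.9 111.2]
top dial_grip [568.2 -14.   86.9]
top [326 215   4   6  16] [327.4 217.7] z111 [589.7 -22.7] z78 [598.6 -23.7]
top [258 255   7   4  14] [261.3 256.5] z111 [523.8  98.6] z78 [530.1 102.4]
corner [576.9 186.9]
corner [642.3 -56.6]
corner [520.4 -90.4]
corner [451.9 155. ]
white [239 238  29  28 606] [252.21947195 251.2359736 ] [533.5309295  113.19873291 111.        ]
scene lid_top [529.9 115.9 115.9]
scene dial_grip [564.7 -10.6  90.8]
scene [289 242   3   4  10] [290.2 243.5] z111 [569.3  35.5] z78 [592.6  -0.7]
scene [292 272   7   4  13] [294.8 273.6] z111 [523.2  97.1] z78 [543.8  64.5]
```

step_arm --plan '[{"tx":18,"ty":40,"tz":15,"spin":0.12},{"tx":36,"ty":85,"tz":30,"spin":0.24},{"tx":54,"ty":130,"tz":30,"spin":0.36},{"tx":72,"ty":175,"tz":30,"spin":0.48},{"tx":90,"ty":220,"tz":30,"spin":0.6},{"tx":108,"ty":265,"tz":30,"spin":0.72},{"tx":126,"ty":310,"tz":30,"spin":0.84},{"tx":140,"ty":350,"tz":30,"spin":0.96}]' --hand 85

```text
clock: 1.95
tcp_pos: [399.5, -244.1, 278.5]
eef_rot: [0.773, 0.635, 0.0, 0.0]
ft_force: [0.9, 0.3, 0.8]
width: 0.996
grip_force: 0.0
```

step_arm --plan '[{"tx":17,"ty":45,"tz":0,"spin":0},{"tx":34,"ty":90,"tz":0,"spin":0},{"tx":51,"ty":135,"tz":0,"spin":0},{"tx":68,"ty":180,"tz":0,"spin":0},{"tx":85,"ty":225,"tz":-5,"spin":0},{"tx":102,"ty":270,"tz":-10,"spin":0},{"tx":118,"ty":315,"tz":-20,"spin":0},{"tx":134,"ty":356,"tz":-30,"spin":0}]'

```text
clock: 2.75
tcp_pos: [533.5, 112.1, 248.4]
eef_rot: [0.774, 0.633, 0.0, 0.0]
ft_force: [0.3, -0.2, -0.4]
width: 0.997
grip_force: 0.0
```

```bash
python3 - <<'E'
from h import *
s=manip.sense();p=cams.capture('wrist');T=pose(p,s);K=p['intrinsics'];save(p,'w1.png')
print(s['tcp_pos'],s['joints'])
im=cv2.cvtColor(p['pixels'],cv2.COLOR_RGB2HSV)
for l in ['lid_top','dial_grip']:
    for d in finder.pinpoint(l,p)[:1]: print(l,d['score'],world(T,d['location']).round(1),proj(T,K,world(T,d['location'])).round())
o=((im[:,:,0]<18)&(im[:,:,1]>120)&(im[:,:,2]>120)).astype(np.uint8)
n,_,st,ce=cv2.connectedComponentsWithStats(o)
for i in range(1,n):
    if st[i,4]>25: print(st[i],ce[i].round(1),'z111',onz(T,K,ce[i],111)[:2].round(1),'z78',onz(T,K,ce[i],78)[:2].round(1))
E
```

```text
[533.46720462 112.14269321 248.44883208] [-8.50129731e-04 -1.41211961e-03  1.82742288e+00 -1.66972910e-05
  1.31431392e+00  1.99291438e-01]
lid_top 0.97 [531.9 114.8 111.1] [309. 226.]
dial_grip 0.67 [567.4  -7.3  86.6] [372. 334.]
[ 45 224   4   9  28] [ 46.5 228. ] z111 [330.6 154.4] z78 [303.2 150.3]
[296 238  12  20  94] [301.7 246.6] z111 [522.7  99.6] z78 [519.4  88.7]
[399 320  12   5  47] [404.8 322.2] z111 [594.7  15.5] z78 [600.4  -6. ]
```

View pics/w1.png

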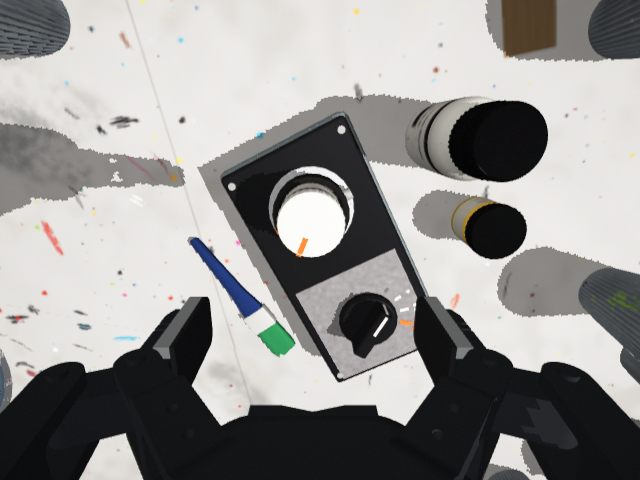

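The wrist view shows the lid's centre at about (311,224), its orange mark at (302,247) toward the dial, and the dial bar at (370,320). The lid is about 0.73 rad loose. I'll descend onto it.

step_arm --plan '[{"tx":-1,"ty":1.5,"tz":-30,"spin":0},{"tx":-1,"ty":1.5,"tz":-60,"spin":0},{"tx":-1,"ty":1.5,"tz":-85,"spin":0},{"tx":-1,"ty":1.5,"tz":-105,"spin":0},{"tx":-1,"ty":1.5,"tz":-120,"spin":0},{"tx":-1,"ty":1.5,"tz":-130,"spin":0},{"tx":-1,"ty":1.5,"tz":-134,"spin":0},{"tx":-1,"ty":1.5,"tz":-134,"spin":0}]'

```text
clock: 3.7
tcp_pos: [532.2, 111.1, 114.4]
eef_rot: [0.775, 0.632, 0.0, 0.0]
ft_force: [-0.2, -0.2, 0.7]
width: 0.994
grip_force: 0.0
```

step_arm --plan '[{"tx":0,"ty":0,"tz":0,"spin":0},{"tx":0,"ty":0,"tz":0,"spin":0},{"tx":0,"ty":0,"tz":0,"spin":0},{"tx":0,"ty":0,"tz":0,"spin":0},{"tx":0,"ty":0,"tz":0,"spin":0},{"tx":0,"ty":0,"tz":0,"spin":0},{"tx":0,"ty":0,"tz":0,"spin":0},{"tx":0,"ty":0,"tz":0,"spin":0}]' --hand 40 --newtons 25

```text
clock: 4.5
tcp_pos: [531.8, 111.5, 115.5]
eef_rot: [0.774, 0.633, -0.0, -0.0]
ft_force: [-4.3, 0.4, 6.1]
width: 0.603
grip_force: 25.3
```

step_arm --plan '[{"tx":0,"ty":0,"tz":0,"spin":-0.07},{"tx":0,"ty":0,"tz":0,"spin":-0.14},{"tx":0,"ty":0,"tz":0,"spin":-0.21},{"tx":0,"ty":0,"tz":0,"spin":-0.28},{"tx":0,"ty":0,"tz":0,"spin":-0.34},{"tx":0,"ty":0,"tz":0,"spin":-0.4},{"tx":0,"ty":0,"tz":0,"spin":-0.4},{"tx":0,"ty":0,"tz":0,"spin":-0.4}]'

```text
clock: 5.3
tcp_pos: [530.8, 112.0, 115.4]
eef_rot: [0.885, 0.466, -0.001, -0.001]
ft_force: [-8.9, 1.8, 9.7]
width: 0.605
grip_force: 25.8
```

```bash
cat > lid.py <<'E'
from h import *
import sys
s=manip.sense();print(s['moment'].round(3),s['ft_force'].round(1),s['joints'][5],s['tcp_pos'].round(1))
for c in ['top','scene','wrist']:
    p=cams.capture(c);T=pose(p,s);K=p['intrinsics'];im=cv2.cvtColor(p['pixels'],cv2.COLOR_RGB2HSV)
    save(p,c+sys.argv[1]+'.png')
    o=((im[:,:,0]<18)&(im[:,:,1]>110)&(im[:,:,2]>100)).astype(np.uint8)
    n,_,st,ce=cv2.connectedComponentsWithStats(o)
    for i in range(1,n):
        X=onz(T,K,ce[i],111)[:2];d=X-[532,112.5]
        if st[i,4]>3 and np.hypot(*d)<45: print(c,st[i,4],ce[i].round(1),X.round(1),'loose',(np.arctan2(d[1],d[0])-0.26-np.pi)%(2*np.pi),np.hypot(*d))
E
python3 lid.py 2
```

```text
[ 0.314  1.475 -0.021] [-8.9  1.8  9.7] 0.5985794558660963 [530.8 112.  115.4]
wrist 331 [296.3 345.1] [517.5 104.9] loose 0.2207143669030458 16.369903552343235
```

step_arm --plan '[{"tx":-1,"ty":0,"tz":0,"spin":-0.06},{"tx":-1.5,"ty":0,"tz":0,"spin":-0.12},{"tx":-1.5,"ty":0,"tz":0,"spin":-0.18},{"tx":-1.5,"ty":0,"tz":0,"spin":-0.23},{"tx":-1.5,"ty":0,"tz":0,"spin":-0.28},{"tx":-1.5,"ty":0,"tz":0,"spin":-0.33},{"tx":-1.5,"ty":0,"tz":0,"spin":-0.38},{"tx":-1.5,"ty":0,"tz":0,"spin":-0.38}]'

```text
clock: 6.25
tcp_pos: [529.3, 112.4, 115.4]
eef_rot: [0.956, 0.292, -0.002, -0.001]
ft_force: [-9.6, 3.2, 9.1]
width: 0.61
grip_force: 29.0
```

```bash
python3 lid.py 3
```

```text
[0.626 1.46  0.712] [-9.6  3.2  9.1] 0.9773606276567198 [529.3 112.4 115.4]
scene 6 [297.5 279.7] [512.2 107.2] loose 0.0036055270432191477 20.472051753319597
scene 5 [301. 283.] [503.7 111.1] loose 6.071773581075634 28.339522519919523
wrist 326 [298.  343.9] [514.9 110.7] loose 6.126988141550902 17.174149358830476
wrist 5 [291. 371.] [501.6 105.7] loose 6.243446723561027 31.194298825267214
```

View pics/wrist3.png

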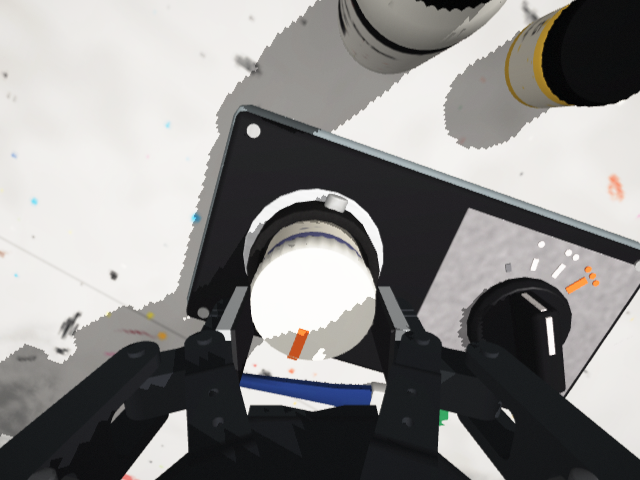

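The lid's mark at (298,344) faces the mixer's front, and the torque shows it against its stop, so the lid is home. I'll release it and move above the dial.

step_arm --plan '[{"tx":0,"ty":0,"tz":0,"spin":0},{"tx":0,"ty":0,"tz":0,"spin":0},{"tx":0,"ty":0,"tz":0,"spin":0},{"tx":0,"ty":0,"tz":0,"spin":0},{"tx":0,"ty":0,"tz":5,"spin":0},{"tx":0,"ty":0,"tz":25,"spin":0},{"tx":0,"ty":0,"tz":60,"spin":0},{"tx":0,"ty":0,"tz":90,"spin":0}]' --hand 85

```text
clock: 7.2
tcp_pos: [530.5, 111.2, 205.8]
eef_rot: [0.957, 0.291, 0.0, 0.0]
ft_force: [0.3, 1.1, 0.2]
width: 0.993
grip_force: 0.0
```

step_arm --plan '[{"tx":5,"ty":-20,"tz":0,"spin":0.05},{"tx":10,"ty":-40,"tz":0,"spin":0.1},{"tx":15,"ty":-60,"tz":0,"spin":0.15},{"tx":20,"ty":-80,"tz":0,"spin":0.2},{"tx":25,"ty":-100,"tz":0,"spin":0.24},{"tx":30,"ty":-115,"tz":0,"spin":0.27},{"tx":34,"ty":-125,"tz":0,"spin":0.27},{"tx":34,"ty":-125,"tz":0,"spin":0.27}]' --hand 50

```text
clock: 8.0
tcp_pos: [564.9, -14.7, 204.6]
eef_rot: [0.909, 0.416, 0.0, 0.0]
ft_force: [-0.1, 0.1, -0.2]
width: 0.589
grip_force: 0.0
```

```bash
python3 lid.py 4; python3 - <<'E'
from h import *
s=manip.sense();print(s['eef_rot'])
for c in ['wrist','top','scene']:
    p=cams.capture(c);T=pose(p,s)
    for l in ['dial_grip','lid_top']:
        for d in finder.pinpoint(l,p)[:1]: print(c,l,d['score'],world(T,d['location']).round(1),proj(T,p['intrinsics'],world(T,d['location'])).round())
E
```

```text
[-0.045  0.057  0.014] [-0.1  0.1 -0.2] 0.48668200456115385 [564.9 -14.7 204.6]
top 4 [254.5 258.5] [520.7 110.7] loose 6.177341565230317 11.42963024535533
scene 14 [295.4 279.2] [515.6 107.9] loose 0.015358748825878621 17.022440152517007
scene 7 [301.3 282.3] [504.1 109.5] loose 6.130107260079635 28.01251319699207
wrist 174 [119.1 151.3] [516.4 109.7] loose 6.2001787135825435 15.894846326289494
wrist 21 [114.4 164.3] [508.1 106.5] loose 6.26724072805955 24.665928762056296
[ 9.08989825e-01  4.16818254e-01 -4.42417532e-05 -1.96826529e-04]
wrist dial_grip 0.71 [571.8  -9.4  92. ] [317. 229.]
wrist lid_top 0.76 [531.6 115.2 110.9] [131. 128.]
top lid_top 0.57 [533.5 111.1 108.7] [254. 252.]
scene dial_grip 0.7 [565.9 -11.4  86.8] [306. 241.]
scene lid_top 0.89 [531.8 114.2 108.7] [284. 279.]
```

View pics/wrist4.png

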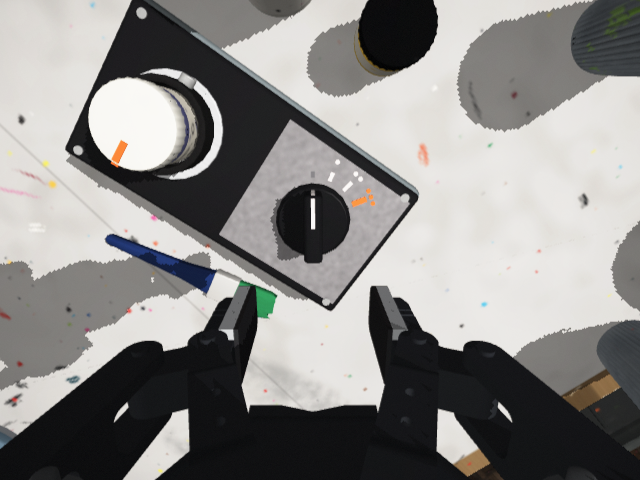

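The wrist view shows the bar, centred at about (313,228), lined up with the jaws' long axis, and the lid mark at (119,151), facing front. I'll descend and grip.

step_arm --plan '[{"tx":2,"ty":3,"tz":-30,"spin":0},{"tx":2,"ty":3,"tz":-60,"spin":0},{"tx":2,"ty":3,"tz":-85,"spin":0},{"tx":2,"ty":3,"tz":-105,"spin":0},{"tx":2,"ty":3,"tz":-115,"spin":0},{"tx":2,"ty":3,"tz":-121,"spin":0},{"tx":2,"ty":3,"tz":-121,"spin":0},{"tx":2,"ty":3,"tz":-121,"spin":0}]'

```text
clock: 9.4
tcp_pos: [567.3, -10.8, 84.4]
eef_rot: [0.909, 0.417, 0.001, 0.001]
ft_force: [-0.0, 0.3, -0.8]
width: 0.584
grip_force: 0.0
```

step_arm --plan '[{"tx":0,"ty":0,"tz":0,"spin":0},{"tx":0,"ty":0,"tz":0,"spin":0},{"tx":0,"ty":0,"tz":0,"spin":0},{"tx":0,"ty":0,"tz":0,"spin":0},{"tx":0,"ty":0,"tz":0,"spin":0},{"tx":0,"ty":0,"tz":0,"spin":0},{"tx":0,"ty":0,"tz":0,"spin":0},{"tx":0,"ty":0,"tz":0,"spin":0}]' --hand 5 --newtons 40

```text
clock: 10.2
tcp_pos: [566.8, -10.7, 84.2]
eef_rot: [0.909, 0.417, 0.0, 0.0]
ft_force: [-1.6, 1.4, 6.0]
width: 0.154
grip_force: 40.0
```

step_arm --plan '[{"tx":0,"ty":0,"tz":0,"spin":-0.08},{"tx":0,"ty":0,"tz":0,"spin":-0.16},{"tx":0,"ty":0,"tz":0,"spin":-0.24},{"tx":0,"ty":0,"tz":0,"spin":-0.32},{"tx":0,"ty":0,"tz":0,"spin":-0.4},{"tx":0,"ty":0,"tz":0,"spin":-0.48},{"tx":0,"ty":0,"tz":0,"spin":-0.56},{"tx":0,"ty":0,"tz":0,"spin":-0.62}]'

```text
clock: 11.0
tcp_pos: [566.9, -10.8, 84.2]
eef_rot: [0.993, 0.118, 0.0, 0.0]
ft_force: [-2.0, 0.7, 5.4]
width: 0.153
grip_force: 40.1
```

step_arm --plan '[{"tx":0,"ty":0,"tz":0,"spin":-0.08},{"tx":0,"ty":0,"tz":0,"spin":-0.16},{"tx":0,"ty":0,"tz":0,"spin":-0.24},{"tx":0,"ty":0,"tz":0,"spin":-0.32},{"tx":0,"ty":0,"tz":0,"spin":-0.4},{"tx":0,"ty":0,"tz":0,"spin":-0.48},{"tx":0,"ty":0,"tz":0,"spin":-0.56},{"tx":0,"ty":0,"tz":0,"spin":-0.6}]'

```text
clock: 11.8
tcp_pos: [566.9, -10.8, 84.1]
eef_rot: [0.984, -0.18, 0.0, 0.0]
ft_force: [-2.9, 0.1, 5.7]
width: 0.157
grip_force: 40.0
```

```bash
python3 lid.py 5; python3 - <<'E'
from h import *
a=cv2.imread('pics/wrist5.png');b=cv2.imread('pics/top5.png')[180:300,210:370]
cv2.imwrite('pics/c5.png',np.hstack([cv2.resize(a[100:400,80:480],(400,300)),cv2.resize(b,(400,300),interpolation=2)]))
E
```

```text
[0.013 0.483 0.084] [-2.9  0.1  5.7] 1.7141822464223004 [566.9 -10.8  84.1]
top 16 [255.4 261.1] [516.  109.3] loose 6.222321202546958 16.317924881551008
top 4 [257.5 266.5] [506.  105.7] loose 6.2800330603810455 26.837322555495668
scene 14 [295.4 279.2] [515.6 107.9] loose 0.015358748825878621 17.022440152517007
scene 8 [301.4 282.2] [504.1 109.4] loose 6.134647582202805 28.103187362422567
```

View pics/c5.png

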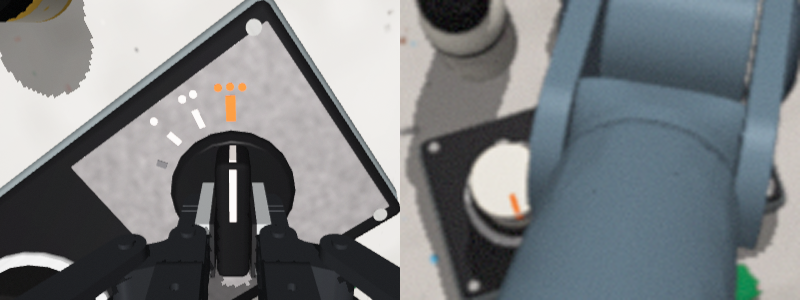

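The pointer stands exactly at the orange step, at (231,110) in the left crop, and the lid mark is still at home. I'll hold it there.

step_arm --plan '[{"tx":0,"ty":0,"tz":0,"spin":0},{"tx":0,"ty":0,"tz":0,"spin":0},{"tx":0,"ty":0,"tz":0,"spin":0},{"tx":0,"ty":0,"tz":0,"spin":0},{"tx":0,"ty":0,"tz":0,"spin":0},{"tx":0,"ty":0,"tz":0,"spin":0},{"tx":0,"ty":0,"tz":0,"spin":0},{"tx":0,"ty":0,"tz":0,"spin":0}]'

```text
clock: 12.75
tcp_pos: [566.9, -10.9, 84.2]
eef_rot: [0.984, -0.179, 0.0, 0.0]
ft_force: [-2.0, 0.1, 5.6]
width: 0.151
grip_force: 40.0
```

step_arm --plan '[{"tx":0,"ty":0,"tz":0,"spin":0},{"tx":0,"ty":0,"tz":0,"spin":0},{"tx":0,"ty":0,"tz":0,"spin":0},{"tx":0,"ty":0,"tz":0,"spin":0},{"tx":0,"ty":0,"tz":0,"spin":0},{"tx":0,"ty":0,"tz":0,"spin":0},{"tx":0,"ty":0,"tz":0,"spin":0},{"tx":0,"ty":0,"tz":0,"spin":0}]'

```text
clock: 13.55
tcp_pos: [566.9, -10.9, 84.1]
eef_rot: [0.984, -0.179, 0.0, 0.0]
ft_force: [-1.3, 1.0, 6.8]
width: 0.151
grip_force: 40.0
```

step_arm --plan '[{"tx":0,"ty":0,"tz":0,"spin":0},{"tx":0,"ty":0,"tz":0,"spin":0},{"tx":0,"ty":0,"tz":0,"spin":0},{"tx":0,"ty":0,"tz":0,"spin":0},{"tx":0,"ty":0,"tz":0,"spin":0},{"tx":0,"ty":0,"tz":0,"spin":0},{"tx":0,"ty":0,"tz":0,"spin":0},{"tx":0,"ty":0,"tz":0,"spin":0}]'

```text
clock: 14.35
tcp_pos: [566.9, -10.9, 84.1]
eef_rot: [0.984, -0.179, 0.0, 0.0]
ft_force: [-2.7, 0.2, 5.5]
width: 0.16
grip_force: 40.0
```

step_arm --plan '[{"tx":0,"ty":0,"tz":0,"spin":0},{"tx":0,"ty":0,"tz":0,"spin":0},{"tx":0,"ty":0,"tz":0,"spin":0},{"tx":0,"ty":0,"tz":0,"spin":0},{"tx":0,"ty":0,"tz":0,"spin":0},{"tx":0,"ty":0,"tz":0,"spin":0},{"tx":0,"ty":0,"tz":0,"spin":0},{"tx":0,"ty":0,"tz":0,"spin":0}]'

```text
clock: 15.15
tcp_pos: [566.8, -10.9, 84.1]
eef_rot: [0.984, -0.179, 0.0, 0.0]
ft_force: [-2.2, -0.2, 5.4]
width: 0.151
grip_force: 40.0
```

```bash
python3 -c "
from rig import manip
s=manip.sense();print(s['clock'],s['moment'],s['grip_force'],s['eef_rot']);print(manip.close_job())"
```

```text
15.15 [0.05796265 0.39559214 0.16368858] 40.03757178783417 [ 9.83863113e-01 -1.78922377e-01  3.43202936e-04  1.99998769e-04]
the job is handed in; nothing more can be done
None
```

The job is handed in at 15 s: the lid is screwed home against its stop, the dial was held on its third (orange) step for over 3 s and is still gripped there, and the arm did not touch the bottle, yellow jar or brush; no verdict came back.

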